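# Draw a sampler piston to its ring groove and hold it

## Task

The two-cylinder sampler has two loose piston rods standing fully home in its block. Take the one with the flat, paddle-shaped handle and draw it gently straight up, without jamming or dragging the block, until the dark ring groove on its stem comes level with the top of the block, and finish while still holding it there, steady. Do not pull it right out of its bore; leave the round-knobbed piston home and do not disturb the things around.

Things in the scene. Friction and masses are not known exactly. Their poses are not given: they have to be found in the camera images.
- sampler: loose sampler, 1.3 to 2.1 kg: grey foot plate 80 x 146 x 12 mm, on it an aluminium block 50 (x) x 120 (y) x 73 mm high, short brass nipples low on its +x face. Origin: centre of the underside, z up; block top 85 mm above it. Two upright blind round bores, 17.6 mm wide, 65 mm deep, open in the top at y = +32 and -32 mm; either piston may stand in either
- bore_a (a point): centre of the mouth of the bore at the sampler's +y side, in the block's top face; z up along the bore
- bore_b (a point): centre of the mouth of the bore at the sampler's -y side, in the block's top face; z up along the bore
- flat_piston: piston to draw: loose steel rod 16 mm thick, 0.09 to 0.2 kg. Origin: centre of its lower end (at the start on the bore floor, 65 mm below the mouth), z up along the rod. Collar 25 mm wide at z = 78 to 82 mm; white paddle handle at z = 82 to 118 mm, 12 mm thick along x, 34 mm wide along y. Turns freely about its axis. Let go, it drops back home
- flat_handle (a point): centre of the paddle handle (100 mm above the rod's lower end; x is across its 12 mm thickness); at the start 35 mm above the top of the block
- flat_piston_groove (a point): centre of the dark ring groove, 4 mm tall, round the flat-handled piston's stem, 25 mm above the rod's lower end; at the start hidden 40 mm below the top of the block
- round_piston: the other piston, to be left home: same rod and collar, but with a white round knob 26 mm wide, 36 mm tall. Origin: centre of the rod's lower end, z up
- petri_dish: loose clear dish 60 mm wide, 16 mm tall; origin under its centre; leave alone
- timer: loose bench timer 58 x 66 x 21 mm; origin under its centre; leave alone
- rubber_stopper: loose grey tapered stopper 26 mm wide, 30 mm tall, standing; origin under its centre; leave alone
Not all that is in view belongs to the job. What is shaped like the flat_piston but yellow is not meant. What is shaped like the round_piston but red is not meant.

How it is judged:
On the way:
1. the flat handle is gripped while its piston is still home (contact force between the fingers and flat_piston above 2 N and z of flat_piston in the frame of sampler below 0.026 m), for 0.1 s.
At the end, for the whole second after the job is handed in: flat piston held still in the fingers, groove middle within 6 mm of the block top's level, foot within 4 mm of the bore axis, tilt under 0.07 rad, under 15 N against the bore; sampler level, within 12 mm of its place; round piston home within 6 mm; dish, timer, stopper within 20 mm (z of flat_piston_groove in the frame of sampler between 0.079 and 0.091 m and (horizontal distance between flat_piston and bore_a below 0.004 m or horizontal distance between flat_piston and bore_b below 0.004 m) and angle between the z axis of flat_piston and the z axis of sampler, either way round below 0.07 rad and contact force between the fingers and flat_piston above 2 N and contact force between flat_piston and sampler below 15 N and linear speed of flat_piston below 0.01 m/s and distance of sampler from where it was at the start of the episode below 0.012 m and angle between sampler's own z axis and vertical below 0.03 rad and z of round_piston in the frame of sampler below 0.026 m and distance of each of petri_dish, timer, rubber_stopper from where it was at the start of the episode below 0.02 m); the arm keeps its last pose, push and grip.
It fails at once if the piston is pulled right out of its bore (its lower end within 5 mm of the mouth) (z of flat_piston in the frame of sampler above 0.08 m).
It fails at once if the piston jams: forced against the block with more than 40 N (contact force between flat_piston and sampler above 40 N).
It fails at once if the sampler is lifted or dragged more than 20 mm (height (world z) of sampler above 0.008 m or distance of sampler from where it was at the start of the episode above 0.02 m).
It fails at once if the round-knobbed piston is drawn (z of round_piston in the frame of sampler above 0.035 m).
It fails at once if a bystander is knocked about (distance of any of petri_dish, timer, rubber_stopper from where it was at the start of the episode above 0.03 m).
It also fails if it takes over 38 s, if anything falls off the work surface, if the arm or the gripper's body presses on something with over 40 N, if the wrist force passes 120 N, or if a joint passes its speed limit or range.

## Robot

A 6-joint arm with a two-finger parallel gripper is mounted at the origin on a cart in front of the work surface, level with it; the furniture and walls round the work are solid. World frame = base frame: x ahead of the robot, y to its left, z up, the work surface at z = 0. Lengths are in m, angles in rad, forces in N, time in s.
With the tool pointing down it reaches from about 0.375 to 0.75 m from the base axis. Payload 9 kg.
Tool frame: the origin (TCP) lies midway between the tips of the shut fingers; the grasp point (between the pads) lies 19 mm behind it; z points along the fingers, y is the line along which they close (so a half turn about z gives the same grasp; the last joint's range is limited). The gripper opens to 85 mm and grips with 20 to 120 N. Pads are 22 mm wide; open, the fingers measure 114 mm over their backs; the gripper's body (76 mm by 85 mm) begins 54 mm behind the grasp point. The pads swing forward as they close: fully open they stand 13 mm farther back than shut.
Start: joints at [-1.563, 0.104, 0.097, 1.564, 0, 1.353], TCP at [0.134, -0.585, 0.231] pointing down, gripper open.
Joint ranges: [-2.99, 2.99], [-0.84, 1.86], [-1.1, 1.16], [-1.84, 2.11], [-1.51, 1.56], [-3.14, 3.14]. Speed limits (rad/s): [2.22, 2.22, 2.57, 3.14, 3.14, 3.14].

## Interface

Orientations are given as a unit quaternion [w, x, y, z].
In Python, from workcell import env, optics gives the robot as it stands.
- The arm moves only by the shell command python3 -m inch 'ROWS'. ROWS is JSON, a list that holds one entry, the list of rows, each a list of 5 numbers: the finger opening in mm, from 0 to 85.4, then the shift along the tool's x, y, z in units of 50 mm (1.0 is 50 mm), then the turn about the tool's z in degrees. In form: [[[claw, x, y, z, spin], ...]]. A call has 1 to 10 rows; each row shifts and turns the commanded pose from where the row before left it, along the tool's axes as they then stand; what a row does not reach is not made up. A row lasts 1/10 s, in which the tool goes at most 50 mm and 8.59 degrees, less where a joint would pass 70% of its speed; a pose out of reach is approached as far as the arm can. A call is refused whole if a number of a shift passes 1 or a number of a turn 8.59, either way. A call with a gripper value outside its range is refused whole. The fingers move at their own pace and stop on an object; the grip force is fixed at half the most. Time passes only in rows, so rows that do not move let the fingers close. It gives the time, the measured TCP pose, the force, the opening and the grip force at its end, in the units of the state.
- env.observe(): the state, without advancing time (a new reading comes with each control period).
- optics.snapshot(name): name is "scene" or "top" or "wrist"; returns (picture, depth): 384x512x3 uint8, red, green, blue; 384x512 float32, m along the optical axis (not along the pixel's ray), 0 where there is no reading.
- optics.camera_params(name): a dict with "fx", "fy", "cx", "cy" (pixels), "R" (3x3) and "t" (3): a world point X has camera coordinates R X + t; the wrist camera has in their place "T_tool_cam" (4x4, takes a point from camera to tool coordinates, whose origin is the TCP and whose axes are the flange's). Camera axes: x right, y down, z forward; pixel columns grow to the right and rows downward; lengths in m; the calibration is good to about 2 mm. A picture is of the moment at which its call begins: read the wrist's pose just before it. camera_params takes no time and is no camera call.
- env.finish_job(): hands the job in; it is judged then, once.
The state is a dict: "time_s": time; "q": joint angles; "qvel": joint speeds; "joint_torque": joint torques, N m; "tool_pos": TCP position; "ee_rot": TCP orientation; "ft_force": force on the tool from outside, world axes, zero at the start; "wrist_torque": the same for the moment, N m; "grip_width": finger opening in m; "gripper_force": force on a finger pad.
Only numpy, scipy, OpenCV 4.12 (cv2) and the standard library are available. Lean on these libraries where they do the work, as an engineer would, in place of code of your own. Each camera call takes 0.05 s, during which the arm holds its last target. There are 200 camera calls.

## Working session

There is one attempt and no reset: what is moved stays moved. The work goes in short steps, Python scripts to look and compute and a shell command to move; the robot and the scene stay as the last step left them, time stands still between calls to the robot, and variables do not carry over. Pictures are saved under pics/ and viewed, at most 10 in all, crops included, and the job is handed in when it is done.

```bash
mkdir -p pics
python3 - <<'E'
from workcell import env, optics
import cv2,numpy as np
ims=[]
for n in("scene","top"):
    p,d=optics.snapshot(n); np.savez(f"pics/{n}.npz",p=p,d=d)
    cv2.imwrite(f"pics/{n}.png",p[...,::-1])
    print(n,optics.camera_params(n))
print(env.observe())
E
```

```text
scene {'fx': 409.7327723253908, 'fy': 409.7327723253908, 'cx': 257.72807156486414, 'cy': 189.99865572105946, 'R': array([[ 5.67858897e-01, -8.23125765e-01,  4.99277422e-04],
       [-4.05794781e-01, -2.80477771e-01, -8.69863676e-01],
       [ 7.16147240e-01,  4.93757223e-01, -4.93291937e-01]]), 't': array([-0.32077226,  0.31486855,  0.59516185])}
top {'fx': 361.40002256800176, 'fy': 361.40002256800176, 'cx': 259.13512096233933, 'cy': 190.46112386846306, 'R': array([[ 0.01160509, -0.99984146, -0.01350466],
       [-0.98858647, -0.0094436 , -0.15035826],
       [ 0.15020689,  0.01509544, -0.98853933]]), 't': array([-0.00776285,  0.55112647,  1.0923975 ])}
{'time_s': 0.1, 'q': array([-1.56270197e+00,  1.04638579e-01,  9.64938092e-02,  1.56391184e+00,
        1.85739408e-05,  1.35311997e+00]), 'qvel': array([ 0.00028777,  0.00073389,  0.00107278,  0.00029659, -0.00121052,
       -0.00072789]), 'joint_torque': array([ 5.58252083e-03, -5.58207107e+01,  5.04720819e+01,  1.30472600e-02,
       -3.47577225e-04,  2.24934064e-05]), 'tool_pos': array([ 0.13434062, -0.58443568,  0.23057139]), 'ee_rot': array([-6.25711122e-04,  9.93635014e-01,  1.12645732e-01,  7.51481540e-05]), 'ft_force': array([ 0.6362012 , -0.81771658, -0.27783935]), 'wrist_torque': array([-0.01435768, -0.00810587,  0.00772938]), 'gripper_force': 0.0, 'grip_width': 0.08516609995623133}
```

View pics/scene.png

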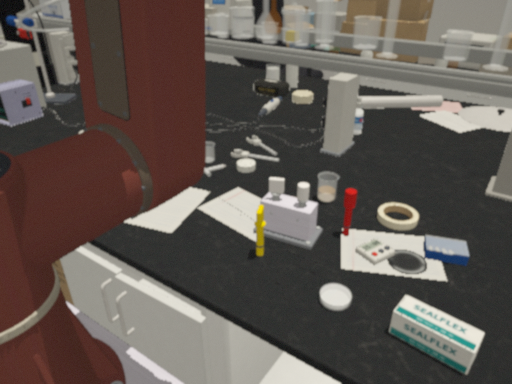

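View pics/top.png

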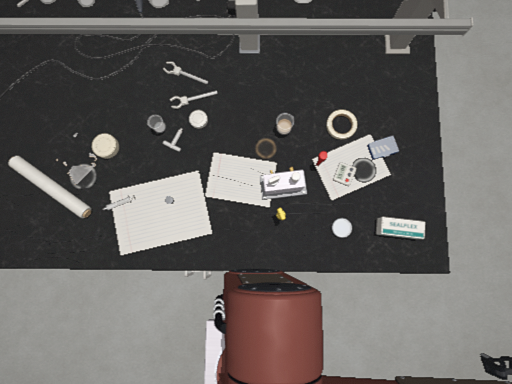

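The scene view shows the sampler at about (290,217) with two white handles at (276,186) and (303,192). The yellow piston (261,230) and the red one (349,210) are decoys. In the top view the sampler is at (285,184). I'll enlarge both views to tell the handles apart.

Run:
```python
import cv2,numpy as np
a=cv2.imread("pics/scene.png")[165:255,235:335]; b=cv2.imread("pics/top.png")[155:215,250:320]
a=cv2.resize(a,(500,450),interpolation=cv2.INTER_CUBIC); b=cv2.resize(b,(525,450),interpolation=cv2.INTER_CUBIC)
cv2.imwrite("pics/c1.png",cv2.resize(np.hstack([a,b]),(800,351)))
# top-cam height map
from workcell import optics
c=optics.camera_params("top");d=np.load("pics/top.npz")["d"]
v,u=np.mgrid[0:384,0:512]
P=np.stack([(u-c["cx"])/c["fx"]*d,(v-c["cy"])/c["fy"]*d,d],-1)
W=(P-c["t"])@c["R"]
np.save("pics/topW.npy",W)
m=W[150:225,250:330]
for lo,hi in((.07,.095),(.1,.15)):
    s=(m[...,2]>lo)&(m[...,2]<hi)
    n,l,st,ce=cv2.connectedComponentsWithStats(s.astype(np.uint8))
    for i in range(1,n):
        q=m[l==i]; 
        if len(q)>5: print(lo,len(q),ce[i]+[250,150],q.mean(0).round(4),q.min(0).round(3),q.max(0).round(3),cv2.minAreaRect((q[:,:2]*1000).astype(np.float32)))
```

```text
0.07 8 [319.125 159.375] [ 0.6412 -0.1838  0.089 ] [ 0.635 -0.189  0.081] [ 0.648 -0.18   0.094] ((640.9801025390625, -183.40719604492188), (15.489405632019043, 2.5666708946228027), 33.44974136352539)
0.07 516 [283.80232558 181.39922481] [ 0.573  -0.0769  0.0851] [ 0.544 -0.138  0.071] [ 0.609 -0.017  0.09 ] ((576.3311157226562, -77.62028503417969), (50.90941619873047, 120.01966857910156), 7.722103118896484)
0.07 16 [278.5    215.5625] [ 0.4696 -0.0613  0.0832] [ 0.459 -0.069  0.08 ] [ 0.48  -0.057  0.09 ] ((468.1044616699219, -61.357845306396484), (22.45393943786621, 5.847079277038574), 23.805313110351562)
0.1 69 [323.10144928 155.63768116] [ 0.6462 -0.1916  0.1159] [ 0.635 -0.203  0.1  ] [ 0.66  -0.181  0.123] ((647.700927734375, -191.81344604492188), (22.59298324584961, 24.530216217041016), 89.90674591064453)
0.1 79 [295.5443038  176.62025316] [ 0.5785 -0.1081  0.1343] [ 0.568 -0.121  0.103] [ 0.592 -0.097  0.142] ((579.8399047851562, -108.81595611572266), (23.577613830566406, 24.40054702758789), 0.47765710949897766)
0.1 75 [274.14666667 179.85333333] [ 0.5694 -0.0465  0.1289] [ 0.56  -0.061  0.101] [ 0.583 -0.031  0.142] ((569.3372192382812, -46.80046844482422), (16.175676345825195, 33.2799072265625), 28.913732528686523)
0.1 54 [281.25925926 213.48148148] [ 0.4729 -0.0679  0.117 ] [ 0.457 -0.079  0.101] [ 0.489 -0.058  0.122] ((473.5023498535156, -68.19295501708984), (34.308292388916016, 11.841692924499512), 23.596473693847656)
```

View pics/c1.png

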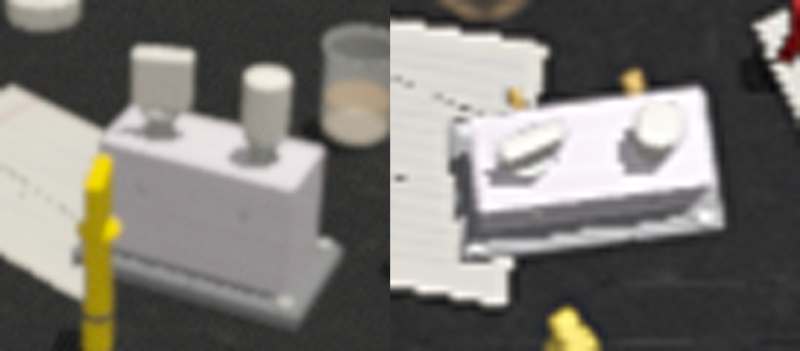

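The flat white paddle is at scene (276,186) and top (274,180). It has a rectangular side and a thin top outline, and it stands in bore_a near (0.571,-0.046). The other white one (303,192) is a round knob, and the yellow and red pieces are excluded. The thin axis of the paddle is about 29° from x, so I need a tool turn of about -106°. I'll rotate first.

```bash
python3 -m inch '[[[85,0,0,0,-8.5],[85,0,0,0,-8.5],[85,0,0,0,-8.5],[85,0,0,0,-8.5],[85,0,0,0,-8.5],[85,0,0,0,-8.5],[85,0,0,0,-8.5],[85,0,0,0,-8.5],[85,0,0,0,-8.5],[85,0,0,0,-8.5]]]'; python3 -m inch '[[[85,0,0,0,-8.5],[85,0,0,0,-8.5],[85,0,0,0,-4],[85,0,0,0,0]]]'
cat > h.py <<'E'
from workcell import env,optics
import numpy as np
from scipy.spatial.transform import Rotation as R
def pose():
    o=env.observe(); return o["tool_pos"],R.from_quat(o["ee_rot"],scalar_first=True).as_matrix(),o
def go(t):
    p,M,o=pose(); s=M.T@(np.array(t)-p)
    print("t",o["time_s"],"p",p.round(4),"ydir deg",np.degrees(np.arctan2(M[1,1],M[0,1])).round(2),"z",M[:,2].round(3),"shift units",(s/.05).round(3),"q",o["q"].round(2),"f",o["ft_force"].round(1),o["grip_width"],o["gripper_force"])
E
python3 - <<'E'
from h import *
import cv2
W=np.load("pics/topW.npy")[160:195,262:286].reshape(-1,3)
q=W[W[:,2]>.132]; print(len(q),q.mean(0),cv2.minAreaRect((q[:,:2]*1000).astype(np.float32)))
go([.565,-.047,.231])
E
```

```text
time_s: 1.1
tool_pos: [0.1343, -0.5846, 0.2308]
ee_rot: [-0.0, 0.654, 0.756, 0.0]
ft_force: [0.4, 0.2, -0.2]
grip_width: 0.0853
gripper_force: 0.0
time_s: 1.5
tool_pos: [0.1344, -0.5846, 0.2309]
ee_rot: [-0.0, 0.508, 0.862, 0.0]
ft_force: [0.0, 0.7, 0.5]
grip_width: 0.0849
gripper_force: 0.0
49 [ 0.56396167 -0.04496723  0.17990948] ((484.0240478515625, -27.067092895507812), (27.459136962890625, 205.15980529785156), 77.93234252929688)
t 1.5 p [ 0.1344 -0.5846  0.2309] ydir deg 28.99 z [-0.     0.001 -1.   ] shift units [5.2300e+00 1.2745e+01 5.0000e-03] q [-1.56  0.1   0.1   1.56 -0.   -0.5 ] f [0.  0.7 0.5] 0.08490459117885515 0.0
```

```bash
python3 -m inch '[[[85,0.26,0.64,0,0],[85,0.26,0.64,0,0],[85,0.26,0.64,0,0],[85,0.26,0.64,0,0],[85,0.26,0.64,0,0],[85,0.26,0.64,0,0],[85,0.26,0.64,0,0],[85,0.26,0.64,0,0],[85,0.26,0.64,0,0],[85,0.26,0.64,0,0]]]'; python3 -m inch '[[[85,0.26,0.64,0,0],[85,0.26,0.64,0,0],[85,0.26,0.64,0,0],[85,0.26,0.64,0,0],[85,0.26,0.64,0,0],[85,0.26,0.64,0,0],[85,0.26,0.64,0,0],[85,0.26,0.64,0,0],[85,0.26,0.64,0,0],[85,0.26,0.64,0,0]]]'; python3 -m inch '[[[85,0,0,0,0],[85,0,0,0,0],[85,0,0,0,0]]]'
python3 - <<'E'
from h import *
import cv2
go([.572,-.046,.106])
p,M,o=pose(); im,d=optics.snapshot("wrist"); c=optics.camera_params("wrist"); np.savez("pics/w1.npz",im=im,d=d,p=p,M=M)
cv2.imwrite("pics/w1.png",im[...,::-1])
T=c["T_tool_cam"]; print(c)
v,u=np.mgrid[0:384,0:512]
C=np.stack([(u-c["cx"])/c["fx"]*d,(v-c["cy"])/c["fy"]*d,d],-1)
W=(C@T[:3,:3].T+T[:3,3])@M.T+p
W[d==0]=9
for lo,hi in((.08,.09),(.13,.145)):
    s=(W[...,2]>lo)&(W[...,2]<hi)
    n,l,st,ce=cv2.connectedComponentsWithStats(s.astype(np.uint8))
    for i in range(1,n):
        q=W[l==i]
        if len(q)>150: print(lo,len(q),ce[i].round(0),q.mean(0).round(4),cv2.minAreaRect((q[:,:2]*1000).astype(np.float32)))
E
```

```text
time_s: 2.5
tool_pos: [0.3521, -0.3149, 0.2312]
ee_rot: [0.0, 0.509, 0.861, -0.0]
ft_force: [0.6, -0.7, 0.4]
grip_width: 0.0849
gripper_force: 0.0
time_s: 3.5
tool_pos: [0.5693, -0.0462, 0.2311]
ee_rot: [-0.0, 0.509, 0.861, -0.0]
ft_force: [0.3, -0.9, 0.1]
grip_width: 0.0849
gripper_force: 0.0
time_s: 3.8
tool_pos: [0.5682, -0.0481, 0.2311]
ee_rot: [-0.0, 0.509, 0.861, -0.0]
ft_force: [-0.3, -0.8, 0.0]
grip_width: 0.085
gripper_force: 0.0
t 3.8 p [ 0.5682 -0.0481  0.2311] ydir deg 28.85 z [-0. -0. -1.] shift units [1.000e-03 8.800e-02 2.503e+00] q [-0.31  0.01  0.    1.56 -0.    0.75] f [-0.3 -0.8  0. ] 0.08499650022135037 0.0
{'fx': 308.4688118986571, 'fy': 308.4688118986571, 'cx': 257.67920306166326, 'cy': 190.11196081521317, 'T_tool_cam': array([[-3.57717416e-04, -9.45237522e-01, -3.26383055e-01,
         8.46655988e-02],
       [ 9.99999936e-01, -3.43237209e-04, -1.01955978e-04,
        -8.28849353e-05],
       [-1.56541928e-05, -3.26383070e-01,  9.45237585e-01,
        -1.42100900e-01],
       [ 0.00000000e+00,  0.00000000e+00,  0.00000000e+00,
         1.00000000e+00]])}
0.08 183 [163. 138.] [ 0.4722 -0.0594  0.0834] ((473.449951171875, -59.45748519897461), (31.850780487060547, 10.167043685913086), 8.455229759216309)
0.08 4022 [253. 193.] [ 0.5731 -0.0675  0.0847] ((576.4597778320312, -76.09303283691406), (50.26317596435547, 120.69056701660156), 7.666383266448975)
0.13 588 [264. 190.] [ 0.5712 -0.0428  0.1369] ((571.7520141601562, -43.60468673706055), (12.070809364318848, 33.5731315612793), 24.096691131591797)
0.13 660 [238. 254.] [ 0.5797 -0.1054  0.1368] ((580.4539794921875, -106.87372589111328), (24.61072540283203, 25.368282318115234), 62.01692581176758)
```

View pics/w1.png

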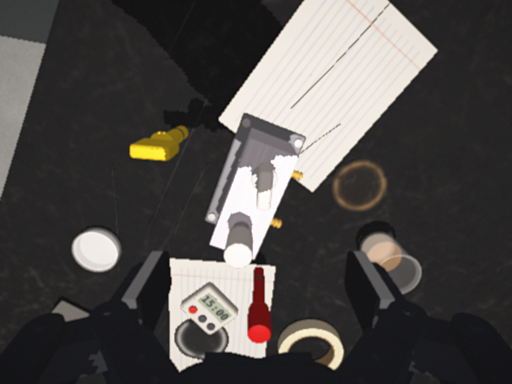

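The wrist view shows the paddle at (264,190) and the round knob at (238,254). The paddle centre is (0.572,-0.044) with its thin axis at 24.1°, which agrees with the bore_a position computed from the block (0.572,-0.0444). I'll turn +4.75°, shift and descend.

```bash
python3 -m inch '[[[85,0,0,0,4.75],[85,0.044,0.103,0,0],[85,0,0,0.4,0],[85,0,0,0.4,0],[85,0,0,0.4,0],[85,0,0,0.4,0],[85,0,0,0.3,0],[85,0,0,0.2,0],[85,0,0,0,0],[85,0,0,0,0]]]'; python3 -m inch '[[[85,0,0,0,0],[85,0,0,0,0]]]'
python3 - <<'E'
from h import *
import cv2
go([.572,-.044,.106])
p,M,o=pose(); im,d=optics.snapshot("wrist"); c=optics.camera_params("wrist")
cv2.imwrite("pics/w2.png",im[...,::-1])
T=c["T_tool_cam"]
v,u=np.mgrid[0:384,0:512]
C=np.stack([(u-c["cx"])/c["fx"]*d,(v-c["cy"])/c["fy"]*d,d],-1)
W=(C@T[:3,:3].T+T[:3,3])@M.T+p
W[d==0]=9
s=(W[...,2]>.13)&(W[...,2]<.145)
n,l,st,ce=cv2.connectedComponentsWithStats(s.astype(np.uint8))
for i in range(1,n):
        q=W[l==i]
        if len(q)>150: print(len(q),ce[i].round(0),q.mean(0).round(4),cv2.minAreaRect((q[:,:2]*1000).astype(np.float32)))
E
```

```text
time_s: 4.85
tool_pos: [0.5727, -0.0436, 0.127]
ee_rot: [0.0, 0.543, 0.84, 0.0]
ft_force: [0.7, 0.8, 0.1]
grip_width: 0.0848
gripper_force: 0.0
time_s: 5.05
tool_pos: [0.573, -0.0437, 0.1272]
ee_rot: [0.001, 0.543, 0.84, 0.0]
ft_force: [0.5, -0.1, -0.2]
grip_width: 0.0852
gripper_force: 0.0
t 5.05 p [ 0.573  -0.0437  0.1272] ydir deg 24.19 z [ 0.001 -0.001 -1.   ] shift units [ 0.002 -0.021  0.425] q [-0.3   0.03 -0.17  1.37 -0.    0.85] f [ 0.5 -0.1 -0.2] 0.08521367395302666 0.0
1477 [256. 259.] [ 0.5708 -0.0414  0.1368] ((571.6929321289062, -43.45650100708008), (11.952290534973145, 33.67874526977539), 23.823060989379883)
753 [225. 344.] [ 0.5774 -0.0988  0.1351] ((578.0308837890625, -102.03892517089844), (25.51982307434082, 14.900421142578125), 26.756261825561523)
```

View pics/w2.png

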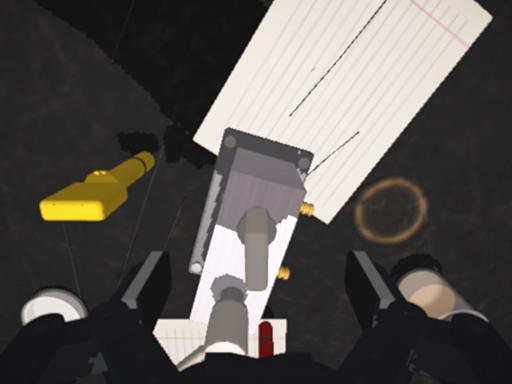

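The paddle is centred between the fingers at (256,259), with a residual of about 1 mm. I'll correct that, descend 21 mm and close in stages.

```bash
python3 -m inch '[[[85,0.014,-0.022,0.1,0],[85,0,0,0.16,0],[85,0,0,0.16,0],[85,0,0,0,0],[40,0,0,0,0],[30,0,0,0,0],[22,0,0,0,0],[18,0,0,0,0],[18,0,0,0,0],[18,0,0,0,0]]]'; python3 -m inch '[[[16,0,0,0,0],[16,0,0,0,0],[14,0,0,0,0],[14,0,0,0,0],[13,0,0,0,0],[13,0,0,0,0],[12,0,0,0,0],[12,0,0,0,0],[11,0,0,0,0],[11,0,0,0,0]]]';  python3 -c "
from h import *
go([.5717,-.0435,.106])"
```

```text
time_s: 6.1
tool_pos: [0.5712, -0.0433, 0.1054]
ee_rot: [0.0, 0.543, 0.84, -0.0]
ft_force: [0.1, -0.1, -0.1]
grip_width: 0.0181
gripper_force: 0.0
time_s: 7.1
tool_pos: [0.5712, -0.0433, 0.1053]
ee_rot: [0.0, 0.543, 0.84, 0.0]
ft_force: [-0.1, -0.3, 0.0]
grip_width: 0.0116
gripper_force: 28.6
t 7.1 p [ 0.5712 -0.0433  0.1053] ydir deg 24.19 z [ 0. -0. -1.] shift units [-0.008  0.007 -0.013] q [-0.3   0.04 -0.2   1.33  0.    0.84] f [-0.1 -0.3  0. ] 0.011566363236510698 28.647735714912415
```

```bash
python3 -m inch '[[[8,0,0,0,0],[6,0,0,0,0],[6,0,0,0,0],[6,0,0,0,-0],[6,0,0,-0.03,0],[6,0,0,-0.03,0],[6,0,0,-0.03,0],[6,0,0,-0.03,0],[6,0,0,-0.03,0],[6,0,0,-0.03,0]]]'; python3 -c "
from h import *
go([.5717,-.0435,.1453])"
```

```text
time_s: 8.1
tool_pos: [0.571, -0.0433, 0.1144]
ee_rot: [-0.0, 0.543, 0.84, -0.0]
ft_force: [-0.6, -0.3, -1.7]
grip_width: 0.0115
gripper_force: 58.6
t 8.1 p [ 0.571  -0.0433  0.1144] ydir deg 24.19 z [-0. -0. -1.] shift units [-0.009  0.011 -0.619] q [-0.3   0.03 -0.19  1.35 -0.    0.84] f [-0.6 -0.3 -1.7] 0.011457181674060018 58.60849857330322
```

Vertical load is 1.7 N (just the piston's weight) with no side force, so I'll continue.

```bash
python3 -m inch '[[[6,0,0,-0.05,0],[6,0,0,-0.05,0],[6,0,0,-0.05,0],[6,0,0,-0.05,0],[6,0,0,-0.05,0],[6,0,0,-0.05,0],[6,0,0,-0.05,0],[6,0,0,-0.05,0],[6,0,0,-0.05,0],[6,0,0,-0.05,0]]]'; python3 -m inch '[[[6,0,0,-0.05,0],[6,0,0,-0.05,0],[6,0,0,0,0],[6,0,0,0,0],[6,0,0,0,0]]]'
python3 - <<'E'
from h import *
import cv2
go([.571,-.0433,.1453])
im,d=optics.snapshot("scene")
cv2.imwrite("pics/s3.png",cv2.resize(im[140:260,220:340,::-1],(600,600),interpolation=cv2.INTER_CUBIC))
p,M,o=pose(); im,d=optics.snapshot("wrist"); cv2.imwrite("pics/w3.png",im[...,::-1])
E
```

```text
time_s: 9.1
tool_pos: [0.5711, -0.0433, 0.1395]
ee_rot: [0.0, 0.543, 0.84, -0.0]
ft_force: [-0.6, 0.2, -2.2]
grip_width: 0.0114
gripper_force: 58.6
time_s: 9.6
tool_pos: [0.571, -0.0433, 0.1441]
ee_rot: [-0.0, 0.543, 0.84, -0.0]
ft_force: [0.8, -0.3, -3.0]
grip_width: 0.0112
gripper_force: 58.6
t 9.6 p [ 0.571  -0.0433  0.1441] ydir deg 24.19 z [-0. -0. -1.] shift units [-0.    -0.001 -0.024] q [-0.3   0.02 -0.15  1.4  -0.    0.84] f [ 0.8 -0.3 -3. ] 0.01124357320554613 58.64446520805359
```

View pics/s3.png

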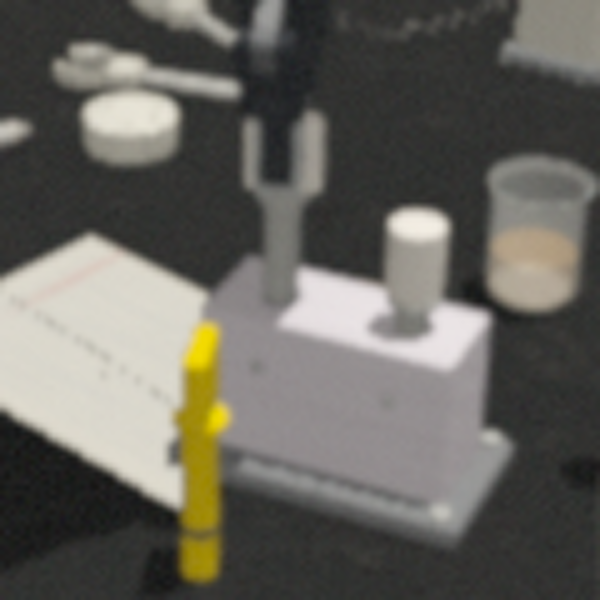

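View pics/w3.png

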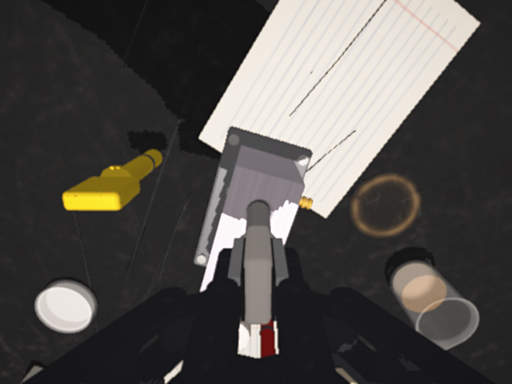

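The piston is drawn straight up and nothing else has moved. The rod enters the block at crop (278,298), and a hint of the dark groove shows there. I'll add the last 1.2 mm and check for slip with depth.

```bash
python3 -m inch '[[[6,0,0,-0.024,0],[6,0,0,0,0],[6,0,0,0,0],[6,0,0,0,0],[6,0,0,0,0]]]'
python3 - <<'E'
from h import *
import cv2
go([.571,-.0433,.1453])
c=optics.camera_params("scene")
im=np.mean([optics.snapshot("scene")[0] for _ in range(6)],0).astype(np.uint8)
for z in(.085,.089,.083,.138,.142): # groove mid, collar bottom/top
    X=c["R"]@np.array([.5715,-.0438,z])+c["t"]; print(z,X[0]/X[2]*c["fx"]+c["cx"],X[1]/X[2]*c["fy"]+c["cy"])
cv2.imwrite("pics/s4.png",cv2.resize(im[165:215,250:310,::-1],(720,600),interpolation=cv2.INTER_NEAREST))
p,M,o=pose(); im,d=optics.snapshot("wrist"); c=optics.camera_params("wrist");T=c["T_tool_cam"]
v,u=np.mgrid[0:384,0:512]
C=np.stack([(u-c["cx"])/c["fx"]*d,(v-c["cy"])/c["fy"]*d,d],-1)
W=(C@T[:3,:3].T+T[:3,3])@M.T+p
for r in range(195,350,6): print(r,W[r,258].round(4),im[r,258])
E
```

```text
time_s: 10.2
tool_pos: [0.5711, -0.0433, 0.1454]
ee_rot: [-0.0, 0.543, 0.84, -0.0]
ft_force: [0.4, 0.2, -1.9]
grip_width: 0.0109
gripper_force: 58.6
t 10.2 p [ 0.5711 -0.0433  0.1454] ydir deg 24.19 z [-0. -0. -1.] shift units [ 0.001 -0.002  0.003] q [-0.3   0.02 -0.14  1.41 -0.    0.84] f [ 0.4  0.2 -1.9] 0.010928273436125222 58.63344490528107
0.085 275.0837473707864 199.27576430655841
0.089 275.12109272262046 197.77685529666354
0.083 275.06513337225704 200.0228637107852
0.138 275.59164869111135 178.89041973796014
0.142 275.6311616840354 177.3045093584026
195 [ 0.5666 -0.033   0.0854] [135 126 132]
201 [ 0.5683 -0.0369  0.0861] [62 60 61]
207 [ 0.5685 -0.0372  0.0963] [93 91 89]
213 [ 0.5685 -0.0373  0.1061] [93 91 89]
219 [ 0.5683 -0.0369  0.1163] [94 92 90]
225 [ 0.5683 -0.0368  0.1249] [107 103  98]
231 [ 0.5647 -0.029   0.1499] [129 121 117]
237 [ 0.5648 -0.0291  0.156 ] [130 123 118]
243 [ 0.5647 -0.0288  0.1623] [130 123 118]
249 [ 0.5646 -0.0287  0.1679] [131 123 118]
255 [ 0.5644 -0.0284  0.1736] [130 123 119]
261 [ 0.5649 -0.0295  0.1763] [147 140 134]
267 [ 0.5658 -0.0315  0.1773] [150 142 136]
273 [ 0.5671 -0.0342  0.1772] [149 141 135]
279 [ 0.5681 -0.0366  0.1776] [149 142 135]
285 [ 0.5695 -0.0397  0.1771] [148 141 135]
291 [ 0.5704 -0.0417  0.1781] [148 140 135]
297 [ 0.5719 -0.0449  0.1776] [148 139 135]
303 [ 0.5732 -0.0479  0.1774] [148 139 133]
309 [ 0.5745 -0.0508  0.1774] [148 139 133]
315 [ 0.5757 -0.0534  0.1778] [147 139 133]
321 [ 0.5769 -0.0562  0.1781] [147 138 132]
327 [ 6.467e-01 -2.110e-01 -6.000e-04] [238 223 213]
333 [ 6.499e-01 -2.182e-01  4.000e-04] [230 224 214]
339 [ 6.537e-01 -2.267e-01 -1.000e-04] [235 230 224]
345 [ 0.6571 -0.2342  0.0008] [234 230 224]
```

View pics/s4.png

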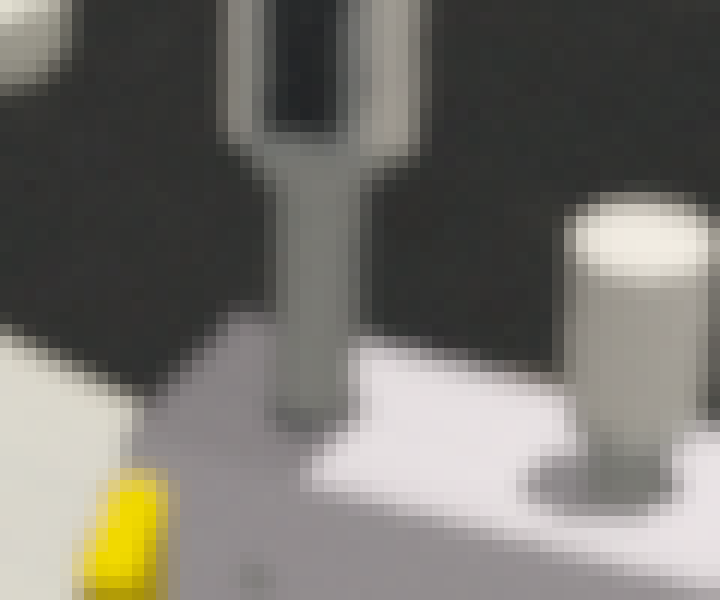

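The paddle top now reads 0.1776 m, against 0.1369 m at home, so it has risen about 40 mm without slipping. The dark groove shows at the bore mouth, at crop (305,415). I'm handing the job in.

```bash
python3 -c "
from h import *
go([.571,-.0433,.1453]); print(env.finish_job())"
```

```text
t 10.55 p [ 0.5711 -0.0433  0.1455] ydir deg 24.19 z [ 0. -0. -1.] shift units [ 0.001 -0.003  0.003] q [-0.3   0.02 -0.14  1.41 -0.    0.84] f [-0.1 -0.5 -1.8] 0.011002448869068116 58.63382399082184
the job is handed in; nothing more can be done
None
```

I drew the flat-handled piston about 40 mm straight up, so its groove is level with the block top, and handed the job in at 10.55 s with it still held steady; no verdict came back.

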